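Switch-test the shortest torch in the test dock

TASK

Test the switch of the shortest of the three torches standing in the dock: first turn the power on by pressing the raised end of the black rocker fully down, then push that torch's tail switch fully in (it stays in), and last press the large round button on the two-button box fully down for a moment to log the result, and let it come back up. Use only the fingertips and lift nothing: the torches stay standing in their nests. Do not press the other torches' switches or the small button, and leave everything else on the table where it is.

Things in the scene. Friction and masses are not known exactly. Their poses are not given: they have to be found in the camera images.
- dock: aluminium test dock, fixed, 85 x 270 x 45 mm (x, y, z), origin at the centre of its underside. Three round nests, 40 mm across and 35 mm deep (nest floor 10 mm above the table), in a row along its y axis at y = -88, 0 and +88 mm; each holds one torch, in any order.
- torch_short: The shortest black torch, 105 mm long without its switch button, barrel diameter 28 mm, standing head down (head diameter 38 mm) in a nest of the dock, loose in it; origin at the centre of its lowest face, z up along the torch. The tail switch is on top. This is the one to test.
- torch_stout: A stouter, longer black torch, 135 mm long without its switch button, barrel diameter 33 mm, standing head down (head diameter 38 mm) in a nest of the dock, loose in it; origin at the centre of its lowest face, z up along the torch. The tail switch is on top. Not to be tested.
- torch_long: The longest, slim black torch, 145 mm long without its switch button, barrel diameter 26 mm, standing head down (head diameter 38 mm) in a nest of the dock, loose in it; origin at the centre of its lowest face, z up along the torch. The tail switch is on top. Not to be tested.
- tail_short_top (a point): centre of the top face of the shortest torch's tail switch (moves with it); about 125 mm above the table when out
- tail_short (a joint): black round rubber switch button on the torch's tail, diameter 18 mm; on the shortest torch. Its joint value is how far it is pushed in: 0 out, 0.006 (m) fully in. It needs about 3 N to move and STAYS where it is pushed (nothing springs it back); out, it stands 10 mm above the tail's steel rim (28 mm across), fully in 4 mm
- tail_stout (a joint): black round rubber switch button on the torch's tail, diameter 18 mm; on the stout torch, not to be pressed. Its joint value is how far it is pushed in: 0 out, 0.006 (m) fully in. It needs about 3 N to move and STAYS where it is pushed (nothing springs it back); out, it stands 10 mm above the tail's steel rim (28 mm across), fully in 4 mm
- tail_long (a joint): black round rubber switch button on the torch's tail, diameter 18 mm; on the longest torch, not to be pressed. Its joint value is how far it is pushed in: 0 out, 0.006 (m) fully in. It needs about 3 N to move and STAYS where it is pushed (nothing springs it back); out, it stands 10 mm above the tail's steel rim (28 mm across), fully in 4 mm
- rocker_box: grey metal power box, fixed, 130 x 100 x 50 mm (x, y, z), origin at the centre of its underside. One large black rocker in a low frame (5 mm high) on its top, at the middle, the rocker's length along the box's x axis
- rocker (a joint): black rocker: two flat wings in a shallow V, each 28 x 32 x 6 mm (x, y, z), meeting at a pivot along the box's y axis, 55.5 mm above the table at the box's middle. 0 = off: -x wing level, +x wing raised, sloping up at 0.4 rad. 0.4 (rad) = on: +x wing level, its top 58.5 mm above the table, -x wing raised. Takes about 2.5 N at the press point; stays where left
- rocker_press (a point): press point on the top face of the +x wing of the rocker (the raised one when off), 20 mm from the pivot line and midway across (moves with the rocker); about 66 mm above the table when off, 58.5 mm when on
- button_box: grey metal box with two round black push buttons, fixed, 100 x 150 x 50 mm (x, y, z), origin at the centre of its underside. The large button is at its y = +35 mm, the small one at y = -40 mm, both at x = 0
- log_top (a point): centre of the top face of the large round button (diameter 40 mm, black, in a grey collar 56 mm across); moves with it; 72 mm above the table when up, 10 mm above its collar
- log (a joint): the large button: 0 up, 0.006 (m) fully down, springs back up when let go; fully down takes 4 N
- clear_top (a point): centre of the top face of the small round button (diameter 20 mm, black), 72 mm above the table, not to be pressed
- clear (a joint): the small button, not to be pressed: 0 up, 0.006 (m) fully down, springs back up
- cell_a: blue battery cell standing loose on the table, diameter 21 mm, 70 mm tall, origin under its centre; to be left alone
- cell_b: a second such cell; to be left alone
- tape: cardboard roll core lying flat and loose, 90 mm across, 24 mm high, origin under its centre; to be left alone
- driver: screwdriver lying loose on the table; to be left alone
- spray: yellow spray can standing loose, diameter 54 mm, 190 mm tall, origin under its centre; to be left alone
- head: spare black torch head standing loose on the table, diameter 38 mm, 38 mm tall, origin under its centre; to be left alone
Things that resemble listed ones, but are neither listed nor needed, are in the scene too. What is shaped like the button_box but brown is not meant.

How it is judged:
On the way, in this order (a step that is already met when the one before it is completed fails the run):
1. the rocker is pressed over to on (value of joint rocker above 0.32 rad), for 0.1 s.
2. the shortest torch's tail switch is pushed in (value of joint tail_short above 0.0045 m), for 0.1 s.
3. the large button is pressed down (value of joint log above 0.0045 m), for 0.05 s.
At the end, for the whole second after the job is handed in: Rocker on (over 0.32 of 0.4 rad), shortest torch's tail switch in (over 4.5 of 6 mm), the other tail switches out (under 2.5 mm), both box buttons up (under 1.5 mm), all three torches standing still in their nests (base under 18 mm above the dock's underside, tilt under 0.15 rad) (value of joint rocker above 0.32 rad and value of joint tail_short above 0.0045 m and value of joint each of log, clear below 0.0015 m and value of joint each of tail_stout, tail_long below 0.0025 m and z of each of torch_short, torch_stout, torch_long in the frame of dock below 0.018 m and angle between each of torch_short, torch_stout, torch_long's own z axis and vertical below 0.15 rad and linear speed of each of torch_short, torch_stout, torch_long below 0.02 m/s); the robot touches nothing.
It fails at once if the torch's switch is pushed in while the power is off (value of joint tail_short above 0.0035 m and value of joint rocker below 0.25 rad).
It fails at once if the large button is pressed before the power is on and the torch's switch is in (value of joint log above 0.003 m and (value of joint rocker below 0.25 rad or value of joint tail_short below 0.0035 m)).
It fails at once if the small button or another torch's switch is pressed (value of joint clear above 0.003 m or value of joint any of tail_stout, tail_long above 0.0025 m).
It fails at once if a torch is lifted or tipped (z of any of torch_short, torch_stout, torch_long in the frame of dock above 0.022 m or angle between any of torch_short, torch_stout, torch_long's own z axis and vertical above 0.25 rad).
It fails at once if something else on the table is shifted by more than 30 mm or knocked over (distance of any of cell_a, cell_b, tape, driver, spray, head from where it was at the start of the episode above 0.03 m or angle between any of cell_a, cell_b, tape, spray, head's own z axis and vertical above 0.5 rad).
It also fails if it takes over 51 s, if anything falls off the work surface, if the arm or the gripper's body presses on something with over 40 N, if the wrist force passes 120 N, or if a joint passes its speed limit or range.

ROBOT

A 7-joint arm with a two-finger parallel gripper is mounted at the origin on the work surface. World frame = base frame: x ahead of the robot, y to its left, z up, the work surface at z = 0. Lengths are in m, angles in rad, forces in N, time in s.
With the tool pointing down it reaches from about 0.4 to 0.85 m from the base axis. Payload 4.5 kg.
Tool frame: the origin (TCP) lies on the mounting face of the last link; the fingertips stand 166 mm ahead of it and the grasp point (between the pads) lies 147 mm ahead of it; z points along the fingers, y is the line along which they close (so a half turn about z gives the same grasp; the last joint's range is limited). The gripper opens to 88 mm and grips with 3 to 60 N. Pads are 18 mm wide; open, the fingers measure 123 mm over their backs; the gripper's body (75 mm by 187 mm) begins 45 mm behind the grasp point.
Start: joints at [-1.18, 0.689, -0.195, 1.565, 0.157, 0.902, -0.215], TCP at [0.218, 0.586, 0.405] pointing down, gripper open.
Joint ranges: [-3.01, 3.01], [-0.46, 2.08], [-1.47, 1.51], [0.13, 2.56], [-1, 4.14], [0.04, 2.09], [-2.66, 2.66]. Speed limits (rad/s): [2.57, 2.57, 3.14, 3.14, 3.14, 3.14, 3.14].

INTERFACE

Orientations are given as a unit quaternion [x, y, z, w].
In Python, from plant import r, snapshot gives the robot as it stands. The module is installed in compiled form; this text tells all that it offers.
- The arm moves only by the tool move_arm, never from a script. Its argument "rows" is a list of rows, each a list of 5 numbers: the shift along the tool's x, y, z in m, then the turn about the tool's z in rad, then the finger opening in m, from 0 to 0.0881. In form: [[dx, dy, dz, spin, claw], ...]. A call has 1 to 10 rows; each row shifts and turns the commanded pose from where the row before left it, along the tool's axes as they then stand; what a row does not reach is not made up. A row lasts 1/12 s, in which the tool goes at most 41.7 mm and 7.16 degrees, less where a joint would pass 70% of its speed; a pose out of reach is approached as far as the arm can. A call with a gripper value outside its range is refused whole. The fingers move at their own pace and stop on an object; "newtons" is the grip in N (left out, the last holds). Time passes only in rows, so rows that do not move let the fingers close. It gives the time, the measured TCP pose, the force, the opening and the grip force at its end, in the units of the state.
- r.get_state(): the state, without advancing time (a new reading comes with each control period).
- snapshot(name): name is "scene" or "top" or "wrist"; returns a dict with "color" (384x512x3 uint8, red, green, blue), "depth" (384x512 float32, m along the optical axis (not along the pixel's ray), 0 where there is no reading), "mtx" (3x3 intrinsics, pixels), "eye" and "orientation" of the camera in the world. Camera axes: x right, y up, looking along -z (the intrinsics and any distortion apply to the point x, -y, -z); pixel columns grow to the right and rows downward; lengths in m; the calibration is good to about 2 mm. The wrist camera is an equidistant fisheye: a pixel r from the principal point sees the ray r / f radians off the axis. A picture is of the moment at which its call begins.
- r.finish_job(): hands the job in; it is judged then, once.
The state is a dict: "clock": time; "q": joint angles; "qd": joint speeds; "joint_torque": joint torques, N m; "tool_pos": TCP position; "eef_rot": TCP orientation; "contact_force": force on the tool from outside, world axes, zero at the start; "moment": the same for the moment, N m; "opening": opening from 0.0 (shut) to 1.0 (fully open); "finger_force": force on a finger pad.
Only numpy, scipy, OpenCV 4.12 (cv2) and the standard library are available. Lean on these libraries where they do the work, as an engineer would, in place of code of your own. Each camera call takes 0.05 s, during which the arm holds its last target. There are 200 camera calls.

## Working session

There is one attempt and no reset: what is moved stays moved. The work goes in short steps, Python scripts to look and compute and a tool call to move; the robot and the scene stay as the last step left them, time stands still between calls to the robot, and variables do not carry over. Pictures are saved under pics/ and viewed, at most 10 in all, crops included, and the job is handed in when it is done.

Besides the shell and the picture viewer there is one more tool, called after "Request:" as name(argument=value, ...) on one line, values as JSON. move_arm: Moves the arm, as the interface text tells. Its arguments: {"type":"object","properties":{"rows":{"type":"array"},"newtons":{"type":"number"}},"required":["rows"]}

```bash
mkdir -p pics; cat > h.py <<'E'
import numpy as np, cv2
from scipy.spatial.transform import Rotation as R
from plant import r, snapshot
def cloud(s):
    K=s["mtx"];d=s["depth"];h,w=d.shape
    u,v=np.meshgrid(np.arange(w),np.arange(h))
    p=np.stack([(u-K[0,2])/K[0,0]*d,-(v-K[1,2])/K[1,1]*d,-d],-1)
    o=np.array(s["orientation"])
    M=R.from_quat(o).as_matrix() if o.size==4 else o
    return p@M.T+np.array(s["eye"])
def save(n,im,f=1):
    cv2.imwrite("pics/"+n,cv2.resize(im[...,::-1],None,fx=f,fy=f,interpolation=cv2.INTER_CUBIC))
E
python3 - <<'E'
from h import *
import pickle
for n in("top","scene"):
    s=snapshot(n); pickle.dump(s,open(n+".pkl","wb")); save(n+"0.png",s["color"],1.5)
    print(n,s["eye"],s["orientation"],s["mtx"])
st=r.get_state(); print(st["tool_pos"],st["eef_rot"],st["clock"])
E
```

```text
top [0.38854234 0.01397955 1.161396  ] [-0.02726187  0.03183827  0.71347465 -0.69942622] [[429.40536038   0.         256.53478032]
 [  0.         429.40536038 190.63253772]
 [  0.           0.           1.        ]]
scene [ 0.79365363 -0.4558988   0.87697914] [0.29917373 0.08568462 0.27650982 0.90922799] [[382.91586124   0.         263.5282393 ]
 [  0.         382.91586124 193.2488754 ]
 [  0.           0.           1.        ]]
[0.21824323 0.58536375 0.40399426] [ 1.77404322e-01  9.84137717e-01 -8.10357678e-04 -6.20493756e-05] 0.1
```

View pics/top0.png

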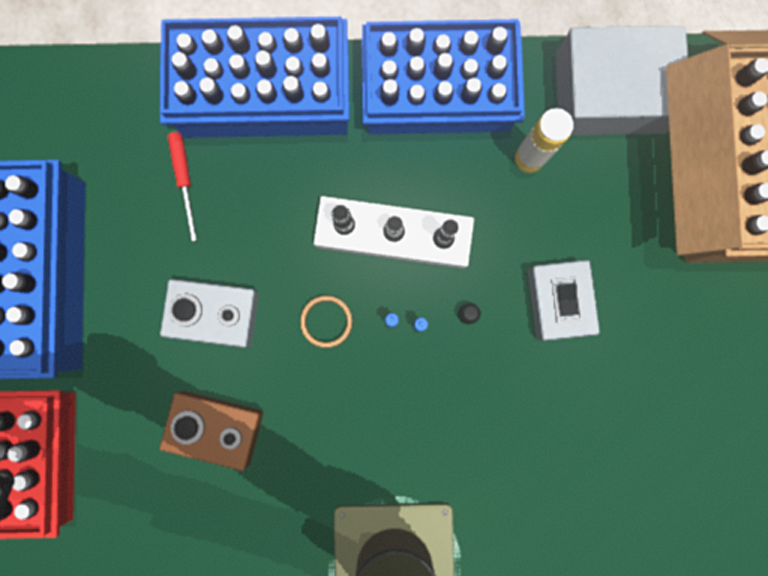

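View pics/scene0.png

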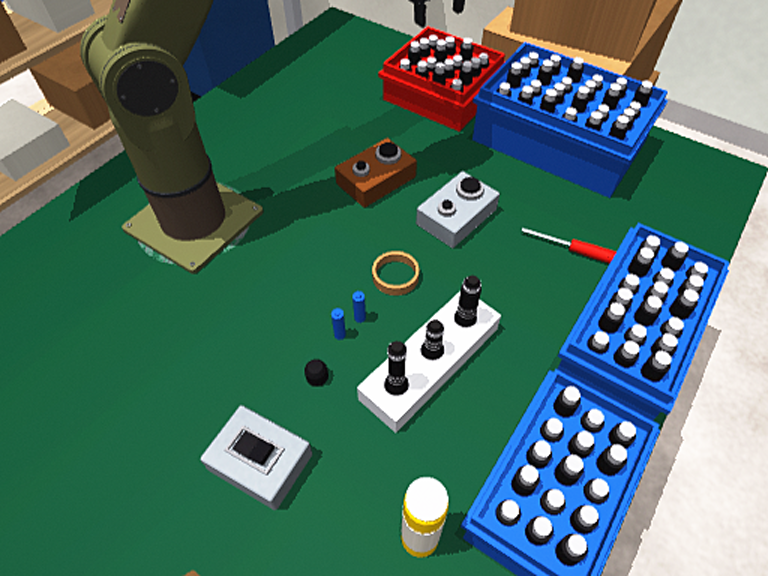

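Top view (shown at 1.5×): torches at (342,215), (394,228) and (447,232), with the middle one looking shortest. The rocker is at (567,299). The grey button box's large button is at (184,309); the brown lookalike at (205,430) is not meant. The crate torches are also distractors. Next I'll measure heights and positions.

```bash
python3 - <<'E'
from h import *
import pickle
T=pickle.load(open("top.pkl","rb"));S=pickle.load(open("scene.pkl","rb"))
for nm,s in(("top",T),("scene",S)):
    P=cloud(s).reshape(-1,3);C=s["color"].reshape(-1,3).astype(int)
    print(nm)
    ok=s["depth"].ravel()>0
    t=P[ok&(P[:,2]>.1)&(P[:,2]<.18)&(P[:,0]>.4)&(P[:,0]<.62)&(abs(P[:,1])<.2)]
    lab=np.round(t[:,1],2)
    for c in (0.1,0,-.1):
        q=t[abs(t[:,1]-c)<.045]
        if len(q):
            z=np.percentile(q[:,2],95); k=q[q[:,2]>z-.006]; print("torch",c,z,np.median(k,0),len(k))
    for nme,lo,hi in(("rock",(.2,-.45),(.5,-.2)),("bbox",(.2,.2),(.5,.5))):
        m=ok&(P[:,0]>lo[0])&(P[:,0]<hi[0])&(P[:,1]>lo[1])&(P[:,1]<hi[1])&(P[:,2]>.04)&(P[:,2]<.1)&(C.min(1)>-1)
        br=C.max(1)-C.min(1)
        m&=br<45
        b=P[m&(abs(P[:,2]-.05)<.006)]
        rect=cv2.minAreaRect(b[:,:2].astype(np.float32)); print(nme,"box",rect,np.median(b[:,2]))
        d=m&(C.max(1)<75)
        n,l,stt,cc=cv2.connectedComponentsWithStats(d.reshape(384,512).astype(np.uint8))
        for i in range(1,n):
            if stt[i,4]>25:
                q=P[(l==i).ravel()]; print("  dark",stt[i,4],cc[i].round(1),q.mean(0).round(4),np.ptp(q,0).round(3))
                if nme=="rock":
                    A=np.c_[q[:,:2]-q[:,:2].mean(0),np.ones(len(q))]
                    for sg in(1,-1):
                        h=q[(q[:,0]-q[:,0].mean())*sg>.004]; print("   half",sg,h.mean(0).round(4))
E
python3 - <<'E'
import sys; sys.path.insert(0,'.')
import os; os.chdir('.')
from h import *
import pickle
S=pickle.load(open("scene.pkl","rb"))["color"];T=pickle.load(open("top.pkl","rb"))["color"]
im=np.hstack([cv2.resize(S[180:290,230:340],(400,400),interpolation=2),cv2.resize(S[260:340,130:210],(400,400),interpolation=2)])
save("crop1.png",im)
E
```

```text
top
torch 0.1 0.15610286848458638 [0.59347349 0.07665872 0.1546622 ] 46
torch 0 0.12664454483245174 [ 0.57951074 -0.01144602  0.12489056] 42
torch -0.1 0.1667146054698727 [ 0.56545783 -0.09739732  0.16561185] 44
rock box ((0.445862352848053, -0.30721405148506165), (0.1164458766579628, 0.10075127333402634), 5.621932506561279) 0.05060294450053471
  dark 155 [377.7 196.9] [ 0.4583 -0.3049  0.0628] [0.05  0.032 0.017]
   half 1 [ 0.4694 -0.3046  0.0659]
   half -1 [ 0.4425 -0.3053  0.0595]
bbox box ((0.35270923376083374, 0.31398072838783264), (0.16117727756500244, 0.29089295864105225), 89.60391998291016) 0.05024320951514727
  dark 147 [122.2 206. ] [0.4473 0.347  0.0723] [0.031 0.034 0.012]
  dark 184 [123.7 284.9] [0.2503 0.342  0.0724] [0.035 0.038 0.011]
  dark 41 [152.6 292.3] [0.2307 0.2701 0.0725] [0.015 0.018 0.008]
scene
torch 0.1 0.15454192584750676 [0.59506958 0.07309381 0.15366075] 39
torch 0 0.1255733360365221 [ 0.58151776 -0.01353373  0.12414515] 43
torch -0.1 0.1648022619717134 [ 0.56695057 -0.09947314  0.16387035] 53
rock box ((0.4461361765861511, -0.3084479868412018), (0.11561229825019836, 0.1004423201084137), 5.0463128089904785) 0.04926535513032326
  dark 346 [168.9 298.3] [ 0.4545 -0.3074  0.0603] [0.058 0.035 0.02 ]
   half 1 [ 0.4712 -0.3067  0.0637]
   half -1 [ 0.4381 -0.3081  0.0577]
bbox box ((0.35140734910964966, 0.30923882126808167), (0.2985200881958008, 0.15887309610843658), 0.929169237613678) 0.048928294143924966
  dark 103 [258.5  99.6] [0.2537 0.3402 0.0698] [0.038 0.063 0.028]
  dark 35 [240.2 109.9] [0.2328 0.2697 0.0683] [0.036 0.038 0.027]
  dark 52 [259.  118.8] [0.2891 0.2916 0.0437] [0.036 0.129 0.008]
  dark 111 [313.1 123.1] [0.4504 0.3442 0.0701] [0.04  0.04  0.013]
  dark 32 [297.7 136.1] [0.4398 0.271  0.0697] [0.017 0.019 0.014]
  dark 33 [315.5 145. ] [0.4912 0.2934 0.0431] [0.018 0.109 0.007]
```

View pics/crop1.png

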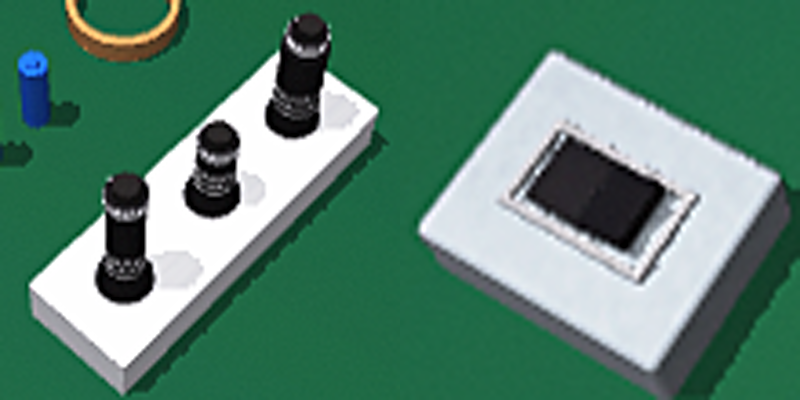

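Heights agree with the description: 125 mm short torch (middle), 155 long or stout, 166 long. The crop confirms the middle torch in the dock is shortest, and the rocker's +x-world side is raised, with its press point near (0.471, -0.305, 0.066). The grey box's large button is at (0.448, 0.346, 0.072). I'll square up the tool and close the fingers.

Request:
move_arm(rows=[[0,0,0,-0.119,0],[0,0,0,-0.119,0],[0,0,0,-0.119,0],[0,0,0,0,0],[0,0,0,0,0],[0,0,0,0,0]], newtons=10)

```text
clock: 0.6
tool_pos: [0.2184, 0.5855, 0.4045]
eef_rot: [0.001, 1.0, -0.0, -0.0]
contact_force: [-0.7, -0.9, -0.0]
opening: 0.572
finger_force: 0.0
```

Request:
move_arm(rows=[[-0.025,-0.03,0,0,0],[-0.025,-0.03,0,0,0],[-0.025,-0.03,0,0,0],[-0.025,-0.03,0,0,0],[-0.025,-0.03,0,0,0],[-0.025,-0.03,0,0,0],[-0.025,-0.03,0,0,0],[-0.025,-0.03,0,0,0],[-0.025,-0.03,0,0,0],[-0.025,-0.03,0,0,0]])

```text
clock: 1.43
tool_pos: [0.4693, 0.2841, 0.4049]
eef_rot: [0.001, 1.0, 0.0, 0.0]
contact_force: [0.7, 0.1, 0.2]
opening: 0.007
finger_force: 0.0
```

Request:
move_arm(rows=[[0,-0.038,0,0,0],[0,-0.038,0,0,0],[0,-0.038,0,0,0],[0,-0.038,0,0,0],[0,-0.038,0,0,0],[0,-0.038,0,0,0],[0,-0.038,0,0,0],[0,-0.038,0,0,0],[0,-0.038,0,0,0],[0,-0.038,0,0,0]])

```text
clock: 2.27
tool_pos: [0.4682, -0.0961, 0.4049]
eef_rot: [0.001, 1.0, -0.0, 0.0]
contact_force: [1.5, -0.8, -1.1]
opening: 0.004
finger_force: 0.0
```

Request:
move_arm(rows=[[0,-0.037,0,0,0],[0,-0.037,0,0,0],[0,-0.037,0,0,0],[0,-0.037,0,0,0],[0,-0.037,0,0,0],[0,0,0,0,0],[0,0,0,0,0],[0,0,0,0,0]])

```text
clock: 2.93
tool_pos: [0.4685, -0.2785, 0.4046]
eef_rot: [0.0, 1.0, 0.001, -0.0]
contact_force: [0.7, -0.5, -0.0]
opening: 0.002
finger_force: 0.0
```

Request:
move_arm(rows=[[-0.004,-0.0265,0,0,0],[0,0,0.03,0,0],[0,0,0.03,0,0],[0,0,0.03,0,0],[0,0,0.03,0,0],[0,0,0.025,0,0],[0,0,0.013,0,0],[0,0,0,0,0],[0,0,0,0,0],[0,0,0,0,0]])

```text
clock: 3.77
tool_pos: [0.4734, -0.3048, 0.2478]
eef_rot: [-0.001, 1.0, -0.0, 0.001]
contact_force: [0.0, 1.1, 0.4]
opening: 0.006
finger_force: 0.0
```

```bash
python3 - <<'E'
from h import *
T=snapshot("scene")["color"];W=snapshot("wrist")["color"]
save("r1.png",np.hstack([cv2.resize(T[230:350,110:230],(384,384),interpolation=2),cv2.resize(W,(416,312)) if 0 else cv2.copyMakeBorder(cv2.resize(W,(416,312)),0,72,0,0,0)]))
E
```

```text
(no output)
```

View pics/r1.png

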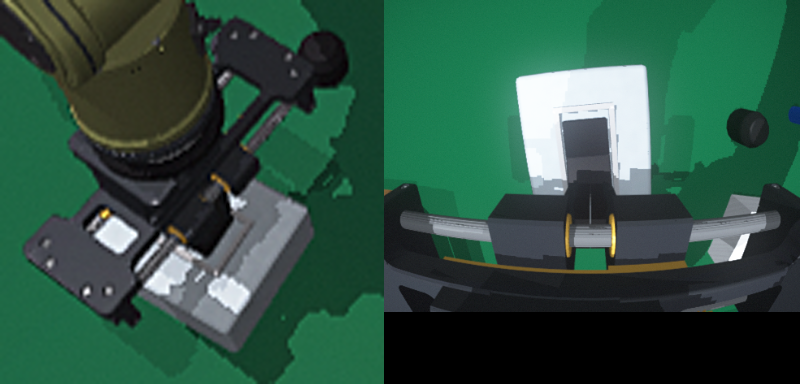

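The wrist view shows the fingertips (at about 590,190) centred over the black rocker. In the scene view they sit over its raised end. Now I'll press down to 58 mm.

Request:
move_arm(rows=[[0,0,0.006,0,0],[0,0,0.006,0,0],[0,0,0.004,0,0],[0,0,0.004,0,0],[0,0,0.003,0,0],[0,0,0.001,0,0],[0,0,0,0,0],[0,0,0,0,0],[0,0,0,0,0],[0,0,0,0,0]])

```text
clock: 4.7
tool_pos: [0.4739, -0.3056, 0.2247]
eef_rot: [-0.0, 1.0, -0.001, 0.002]
contact_force: [1.8, 0.8, 18.4]
opening: 0.002
finger_force: 9.3
```

Tip stopped at 58.7 mm with 18 N, so the rocker is at its stop. Now I'll lift off and go above the torch.

Request:
move_arm(rows=[[0,0,-0.02,0,0],[0,0,-0.03,0,0],[0,0,-0.035,0,0],[0,0,-0.035,0,0],[0,0,-0.035,0,0],[0,0,-0.026,0,0],[-0.01,0.035,0,0,0],[-0.01,0.035,0,0,0],[-0.01,0.035,0,0,0],[-0.01,0.035,0,0,0]])

```text
clock: 5.53
tool_pos: [0.5116, -0.1649, 0.403]
eef_rot: [0.001, 1.0, -0.0, -0.002]
contact_force: [0.6, 0.4, -0.0]
opening: 0.009
finger_force: 0.0
```

Request:
move_arm(rows=[[-0.01,0.035,0,0,0],[-0.01,0.035,0,0,0],[-0.01,0.035,0,0,0],[-0.01,0.035,0,0,0],[-0.01,0.01,0,0,0],[-0.01,0,0,0,0],[0,0,0,0,0],[0,0,0,0,0],[0,0,0,0,0]])

```text
clock: 6.28
tool_pos: [0.5714, -0.0169, 0.4029]
eef_rot: [0.001, 1.0, -0.001, -0.001]
contact_force: [-0.7, -0.5, 0.8]
opening: 0.006
finger_force: 0.0
```

```bash
python3 - <<'E'
from h import *
s=snapshot("top");P=cloud(s).reshape(-1,3);C=s["color"].reshape(-1,3).astype(int)
m=(abs(P[:,0]-.456)<.04)&(abs(P[:,1]+.305)<.025)&(P[:,2]>.045)&(C.max(1)<75)
q=P[m]
for lo in np.arange(.425,.49,.01):
    k=q[(q[:,0]>=lo)&(q[:,0]<lo+.01)]
    if len(k):print(lo.round(3),k[:,2].mean().round(4),len(k))
print(r.get_state()["tool_pos"])
W=snapshot("wrist")["color"]
save("t1.png",np.hstack([cv2.resize(W,(480,360)),cv2.resize(s["color"][110:190,190:260],(315,360),interpolation=2)]))
E
```

```text
0.425 0.0685 6
0.435 0.0652 12
0.445 0.0613 6
0.455 0.0594 5
0.465 0.0592 7
0.475 0.0576 4
[ 0.57147172 -0.01695727  0.40315893]
```

View pics/t1.png

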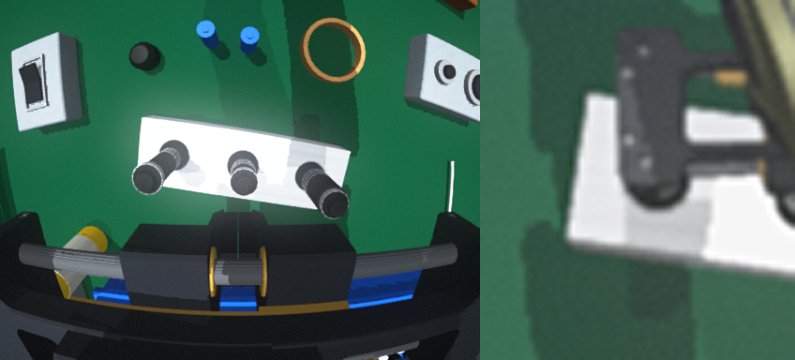

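The rocker reads on: +x wing level at 59 mm, -x wing raised. The wrist view shows the short torch at (243,165), between its taller neighbours. Descending over it.

Request:
move_arm(rows=[[-0.009,0.0047,0,0,0],[0,0,0.03,0,0],[0,0,0.03,0,0],[0,0,0.02,0,0],[0,0,0.015,0,0],[0,0,0.007,0,0],[0,0,0,0,0],[0,0,0,0,0],[0,0,0,0,0]])

```text
clock: 7.13
tool_pos: [0.5818, -0.0112, 0.3028]
eef_rot: [0.0, 1.0, 0.0, 0.001]
contact_force: [-0.1, -0.2, 0.1]
opening: 0.009
finger_force: 0.0
```

```bash
python3 - <<'E'
from h import *
W=snapshot("wrist")["color"];S=snapshot("scene")["color"]
save("t2.png",np.hstack([cv2.resize(W,(480,360)),cv2.resize(S[160:290,220:335],(318,360),interpolation=2)]))
E
```

```text
(no output)
```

View pics/t2.png

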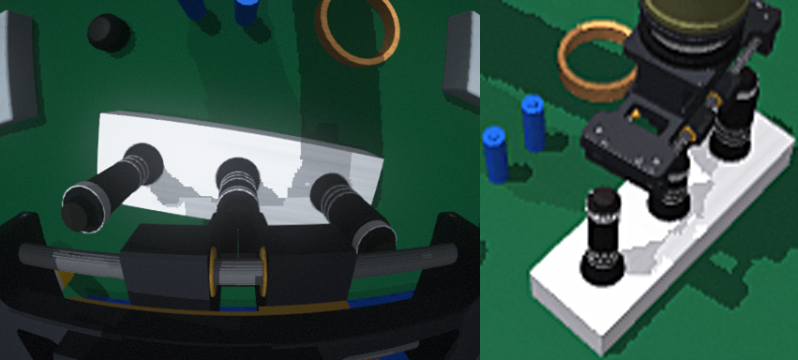

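The fingertips are over the short torch's tail in both views, and the outer torches are clear of the body. Pressing.

Request:
move_arm(rows=[[0,0,0.006,0,0],[0,0,0.004,0,0],[0,0,0.003,0,0],[0,0,0.002,0,0],[0,0,0.002,0,0],[0,0,0.0015,0,0],[0,0,0,0,0],[0,0,0,0,0],[0,0,0,0,0]])

```text
clock: 7.98
tool_pos: [0.5821, -0.0109, 0.2854]
eef_rot: [-0.0, 1.0, -0.0, 0.002]
contact_force: [-1.7, 0.1, 17.5]
opening: 0.004
finger_force: 8.6
```

Tip is at 119.4 mm with 17.5 N, so the switch is fully in. Lifting and going to the large button.

Request:
move_arm(rows=[[0,0,-0.01,0,0],[0,0,-0.02,0,0],[0,0,-0.03,0,0],[0,0,-0.03,0,0],[0,0,-0.027,0,0],[0.013,0.035,0,0,0],[0.013,0.035,0,0,0],[0.013,0.035,0,0,0],[0.013,0.035,0,0,0],[0.013,0.035,0,0,0]])

```text
clock: 8.82
tool_pos: [0.5154, 0.1652, 0.4002]
eef_rot: [0.0, 1.0, -0.0, -0.0]
contact_force: [1.0, 0.5, 0.8]
opening: 0.005
finger_force: 0.0
```

Request:
move_arm(rows=[[0.013,0.035,0,0,0],[0.013,0.035,0,0,0],[0.013,0.035,0,0,0],[0.013,0.035,0,0,0],[0.013,0.035,0,0,0],[0.003,0.007,0,0,0],[0,0,0,0,0],[0,0,0,0,0],[0,0,0,0,0]])

```text
clock: 9.57
tool_pos: [0.4494, 0.3438, 0.3999]
eef_rot: [0.001, 1.0, -0.001, 0.0]
contact_force: [-0.0, 0.0, 0.2]
opening: 0.006
finger_force: 0.0
```

```bash
python3 - <<'E'
from h import *
for n in("top","scene"):
    s=snapshot(n);P=cloud(s).reshape(-1,3)
    for c in((.594,.075),(.5805,-.012),(.566,-.0985)):
        t=P[(np.hypot(*(P[:,:2]-c).T)<.03)&(P[:,2]>.1)&(P[:,2]<.2)]
        if len(t):
            z=np.percentile(t[:,2],95);k=t[t[:,2]>z-.004];print(n,z.round(4),np.median(k,0).round(4),len(k))
print(r.get_state()["tool_pos"])
E
```

```text
top 0.1564 [0.5943 0.0766 0.1548] 43
top 0.1213 [ 0.5806 -0.0116  0.1195] 43
top 0.1664 [ 0.5652 -0.0972  0.1652] 43
scene 0.1548 [0.5955 0.0737 0.1542] 37
scene 0.119 [ 0.5822 -0.0138  0.1174] 54
scene 0.1647 [ 0.5664 -0.0994  0.1638] 48
[0.44950096 0.34376283 0.40004504]
```

The tail dropped by about 6 mm and the other torches are unchanged. Descending to the large button.

Request:
move_arm(rows=[[0.001,0.0025,0.03,0,0],[0,0,0.03,0,0],[0,0,0.03,0,0],[0,0,0.03,0,0],[0,0,0.02,0,0],[0,0,0.012,0,0],[0,0,0,0,0],[0,0,0,0,0]])

```text
clock: 10.33
tool_pos: [0.4479, 0.3473, 0.248]
eef_rot: [0.001, 1.0, -0.001, -0.0]
contact_force: [0.0, 0.5, -0.3]
opening: 0.007
finger_force: 0.0
```

```bash
python3 - <<'E'
from h import *
W=snapshot("wrist")["color"];S=snapshot("scene")["color"]
save("l2.png",np.hstack([cv2.resize(W,(480,360)),cv2.resize(S[80:190,250:350],(318,360),interpolation=2)]))
E
```

```text
(no output)
```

View pics/l2.png

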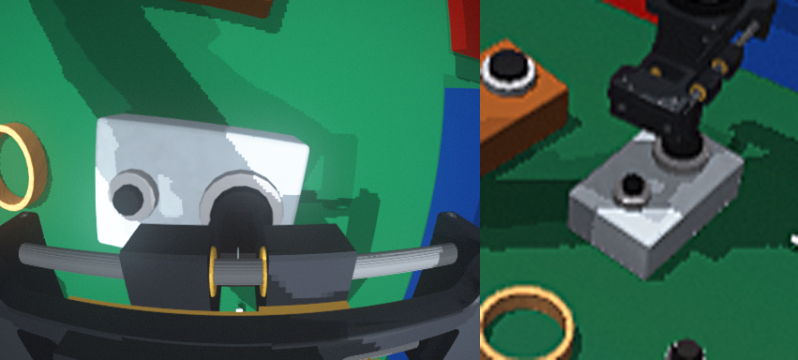

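The fingertips are over the large button of the grey box (wrist 240,205), and the small one at (130,200) is clear. Pressing.

Request:
move_arm(rows=[[0,0,0.006,0,0],[0,0,0.004,0,0],[0,0,0.003,0,0],[0,0,0.002,0,0],[0,0,0.002,0,0],[0,0,0,0,0],[0,0,0,0,0],[0,0,0,0,0]])

```text
clock: 11.1
tool_pos: [0.4477, 0.3485, 0.2324]
eef_rot: [-0.0, 1.0, 0.0, 0.001]
contact_force: [0.3, -1.4, 9.6]
opening: 0.003
finger_force: 5.2
```

Tip is at 66.4 mm with 9.6 N (4 N needed), so the button is fully down. Releasing.

Request:
move_arm(rows=[[0,0,0,0,0],[0,0,-0.01,0,0],[0,0,-0.02,0,0],[0,0,-0.03,0,0],[0,0,-0.03,0,0],[0,0,-0.03,0,0],[0,0,-0.03,0,0],[0,0,0,0,0],[0,0,0,0,0],[0,0,0,0,0]])

```text
clock: 11.93
tool_pos: [0.4469, 0.348, 0.3807]
eef_rot: [-0.0, 1.0, -0.001, -0.001]
contact_force: [0.3, -0.3, -0.1]
opening: 0.002
finger_force: 0.0
```

```bash
python3 - <<'E'
from h import *
s=snapshot("scene");P=cloud(s).reshape(-1,3)
for n,c,rad in(("log",(.448,.346),.015),("short",(.5805,-.012),.02),("rock+",(.472,-.305),.006),("rock-",(.436,-.307),.006)):
    t=P[(np.hypot(*(P[:,:2]-c).T)<rad)&(P[:,2]<.2)]
    print(n,len(t),np.percentile(t[:,2],[50,95]).round(4) if len(t) else "")
st=r.get_state();print(st["tool_pos"],st["contact_force"],st["clock"])
E
```

```text
log 55 [0.0712 0.0731]
short 328 [0.088  0.1182]
rock+ 21 [0.0576 0.0598]
rock- 25 [0.065  0.0688]
[0.44688975 0.34786237 0.38008141] [-0.13447818 -0.72800575  0.28746938] 11.9833
```

```bash
python3 -c "
from plant import r
print(r.finish_job())"
```

```text
the job is handed in; nothing more can be done
None
```

The job is handed in: I pressed the rocker to on, then the shortest torch's tail switch in, then the large button, which came back up; camera heights agree with all three, though the hand-in returned no verdict.

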